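# Set the coarse/fine control of a bench supply

### The arm

A 6-joint arm with a two-finger parallel gripper is mounted at the origin on the work surface. World frame = base frame: x ahead of the robot, y to its left, z up, the work surface at z = 0. Lengths are in mm, angles in rad, forces in N, time in s.
With the tool pointing down it reaches from about 275 to 750 mm from the base axis. Payload 10.2 kg.
Tool frame: the origin (TCP) lies at the very end of the fingers, on their centre line; the grasp point (between the pads) lies 19 mm behind it; z points along the fingers, y is the line along which they close (so a half turn about z gives the same grasp; the last joint's range is limited). The gripper opens to 88 mm and grips with 3 to 60 N. Pads are 18 mm wide; open, the fingers measure 123 mm over their backs; the gripper's body (75 mm by 187 mm) begins 45 mm behind the grasp point.
Start: joints at [0.911, 0.313, 1.498, -0, 1.331, -0.223], TCP at [222.11, 475.708, 238.72] pointing down, gripper open.
Joint ranges: [-2.94, 2.94], [-0.97, 2.17], [0.19, 2.56], [-1.23, 4.37], [0.02, 3.11], [-2.88, 2.88]. Speed limits (rad/s): [2.39, 2.39, 3.01, 3.14, 3.14, 3.14].

### API

Orientations are given as a rotation vector (axis times angle).
In Python, from rig import sense, capture, close_job gives the robot as it stands. The module is installed in compiled form; this text tells all that it offers.
- The arm moves only by the tool send_rows, never from a script. Its argument "series" is a list of rows, each a list of 5 numbers: the shift along the world's x, y, z as a fraction of full scale, then the turn about the world's z as a fraction of full scale, then the opening, from -1 (shut) to 1 (fully open). A call has 1 to 12 rows; each row is the pose to reach, as a shift and turn from the pose commanded when the call began, turning the shorter way round; what a row does not reach only later rows make up. Full scale, the value 1, is 100 mm for a shift and 2 pi rad for a turn. A row lasts 1/12 s, in which the tool goes at most 41.7 mm and 7.16 degrees, less where a joint would pass 70% of its speed; a pose out of reach is approached as far as the arm can. A call with a number of a shift or a turn outside -1 to 1 is refused whole. A call with a gripper value outside its range is refused whole. The fingers move at their own pace and stop on an object; the grip force is fixed at half the most. Time passes only in rows, so rows that repeat a pose let the fingers close. It gives the time, the measured TCP pose, the force, the opening and the grip force at its end, in the units of the state.
- sense(): the state, without advancing time (a new reading comes with each control period).
- capture(name): name is "side" or "top" or "wrist"; returns a dict with "frame" (400x640x3 uint8, red, green, blue), "z_map" (400x640 float32, mm along the optical axis (not along the pixel's ray), 0 where there is no reading), "fov_y" (degrees; the focal length in pixels is half the picture's height over the tangent of half this angle, whatever the lens; pixels are square), "cx", "cy" (the principal point, pixels), "R" (3x3) and "t" (3): a world point X has camera coordinates R X + t. Camera axes: x right, y down, z forward; pixel columns grow to the right and rows downward; lengths in mm; the calibration is good to about 2 mm. A picture is of the moment at which its call begins.
- close_job(): hands the job in; it is judged then, once.
The state is a dict: "t": time; "joint_positions": joint angles; "qd": joint speeds; "tau": joint torques, N m; "position": TCP position; "eef_rot": TCP orientation; "force": force on the tool from outside, world axes, zero at the start; "moment": the same for the moment, N m; "finger_gap": opening from 0.0 (shut) to 1.0 (fully open); "grasp_force": force on a finger pad.
Only numpy, scipy, OpenCV 4.12 (cv2) and the standard library are available. Lean on these libraries where they do the work, as an engineer would, in place of code of your own. Each camera call takes 0.05 s, during which the arm holds its last target. There are 200 camera calls.

### The job

On the grey bench supply, first centre the blue fine knob: turn it until its white-ended pointer is at the green mark, leaving the black coarse ring around it where it stands. Then turn the coarse ring until its white line points at the orange tab, with the fine knob staying on the green mark. Leave the orange tab and the flask, bottle and tip box nearby alone, and let go of the control.

Things in the scene. Friction and masses are not known exactly. Their poses are not given: they have to be found in the camera images.
- console: Grey bench supply, fixed, 300 wide, 207 deep, 135 high; its front, facing away from the robot within 0.3 rad, is a panel 170 mm along its slope, 30 degrees from horizontal, falling away from the robot to 50 mm. Origin: centre of the underside; x to its back (to the robot), z up. The control is right of the middle seen from its front; out to 80 mm from its axis nothing stands higher than 7 mm off the panel.
- dial: Concentric control on the sloping panel. Origin: on the knobs' axis, on the panel surface. z = that axis, out of the panel (30 degrees from vertical, leaning to the unit's front); x = up the slope, to the green mark (fixed, 12 wide, 38-52 mm from the axis); y = left seen from the front. Along z: bezel disc (108 diameter) 0-4 mm, orange tab to 7, ring 8-38, fine knob 38-66.5.
- coarse (a joint): Black knurled coarse ring, the outer knob: cylinder 64 in diameter, 8 to 38 mm above the panel. 0 = its white line (6 wide, on top rim and side) points at the green mark; grows clockwise seen from outside (dial x towards dial -y). Friction 0.06 N m, stays where left, turns independently of the fine knob, stops at +-2.2 rad.
- fine (a joint): Blue fine knob, the inner one: disc 44 in diameter (38-41.5 mm above the panel) with an upright bar grip 42 long, 14 wide, 41.5-66.5 mm above the panel, centred on the axis. One end of the bar is white, with a white line on top running to it: the pointer. 0 = pointer at the green mark (towards dial +x); grows clockwise seen from outside. Starts 0.5 to 1.2. Friction 0.03 N m, stays where left, stops at +-2.2.
- tab (a joint): Angle of the orange set-point tab on the bezel (12 wide, 37-53 mm from the axis, top 7 mm above the panel). Same zero and sense as joint coarse: the ring's line points at the tab when both are equal. Stands at 0.5 to 1.1 rad, 0.4 to 1.45 rad clockwise of the ring's line at the start. Stiff (0.4 N m); not to be moved.
- coarse_line (a point): Outer top end of the ring's white line, on the ring's top edge, 32 mm from the axis and 38 mm above the panel; its frame turns with the ring (x radially outward along the line, z along the axis).
- fine_line (a point): Outer end of the fine knob's pointer: top edge of the bar, 21 mm from the axis, 66.5 mm above the panel; its frame turns with the knob (x along the pointer).
- tab_mark (a point): Centre of the orange tab's top, 45 mm from the axis; x radially outward.
- flask_mid (a point): Bystander: conical glass flask, 92 mm in diameter at the foot, 130 high, standing loose beside or before the unit; the point is on its axis 65 mm up.
- bottle_mid (a point): Bystander: white bottle with orange cap, 70 in diameter, 140 high, standing loose; the point is on its axis 70 mm up.
- tipbox_mid (a point): Bystander: dark blue pipette-tip box with clear lid, 85 x 120 x 85 high, standing loose; the point is on its axis 43 mm up.

How it is judged (in metres and radians):
On the way, in this order (a step that is already met when the one before it is completed fails the run):
1. the fine knob's line is on the green mark, the ring still where it was (value of joint fine between -0.14 and 0.14 rad and distance of coarse_line from where it was at the start of the episode below 0.0063 m), for 0.3 s.
2. the coarse ring's line points at the orange tab, the fine knob still on its mark (value of joint fine between -0.14 and 0.14 rad and angle between the x axis of coarse_line and the x axis of tab_mark, either way round below 0.14 rad), for 0.3 s.
At the end, for the whole second after the job is handed in: Fine knob within 0.14 rad (8 degrees, half the mark's width) of the green mark, coarse ring within 0.14 rad of the orange tab, both at rest; tab within 5 mm and the bystanders within 30 mm of where they stood (all of step 2 and distance of tab_mark from where it was at the start of the episode below 0.005 m and velocity of joint fine between -0.1 and 0.1 rad/s and velocity of joint coarse between -0.1 and 0.1 rad/s and distance of each of flask_mid, bottle_mid, tipbox_mid from where it was at the start of the episode below 0.03 m); the robot touches nothing.
It fails at once if the coarse ring is turned (more than 0.2 rad, 6.3 mm at its edge) while the fine knob is not on its mark (more than 0.2 rad off) (distance of coarse_line from where it was at the start of the episode above 0.0063 m and (value of joint fine above 0.2 rad or value of joint fine below -0.2 rad)).
It fails at once if the orange tab is pushed round by more than 5 mm (distance of tab_mark from where it was at the start of the episode above 0.005 m).
It fails at once if a bystander is moved by more than 30 mm (distance of any of flask_mid, bottle_mid, tipbox_mid from where it was at the start of the episode above 0.03 m).
It also fails if it takes over 53 s, if anything falls off the work surface, if the arm or the gripper's body presses on something with over 40 N, if the wrist force passes 120 N, or if a joint passes its speed limit or range.

## Working session

There is one attempt and no reset: what is moved stays moved. The work goes in short steps, Python scripts to look and compute and a tool call to move; the robot and the scene stay as the last step left them, time stands still between calls to the robot, and variables do not carry over. Pictures are saved under pics/ and viewed, at most 10 in all, crops included, and the job is handed in when it is done.

Besides the shell and the picture viewer there is one more tool, called after "Request:" as name(argument=value, ...), one argument or row to a line, values as JSON. send_rows: Moves the arm, as the interface text tells. Shift numbers are shares of 100 mm and turn numbers shares of 2 pi rad, none past 1 either way. Its arguments: {"type":"object","properties":{"series":{"type":"array"}},"required":["series"]}

```bash
mkdir -p pics; python3 - <<'E'
from rig import *
import cv2,numpy as np
s=sense();print({k:np.round(v,3) for k,v in s.items()})
for n in("side","top"):
    c=capture(n);np.savez(f"{n}0.npz",**c);cv2.imwrite(f"pics/{n}0.png",c["frame"][:,:,::-1]);print(n,c["fov_y"],c["cx"],c["cy"],(-c["R"].T@c["t"]).round(),c["R"].round(3).tolist())
a=np.vstack([cv2.imread("pics/side0.png"),cv2.imread("pics/top0.png")])
cv2.imwrite("pics/both0.png",cv2.resize(a,(480,600)))
E
```

```text
{'t': np.float64(0.0), 'joint_positions': array([ 0.911,  0.313,  1.498,  0.   ,  1.331, -0.223]), 'qd': array([ 0.001, -0.002, -0.003,  0.001, -0.002, -0.   ]), 'tau': array([-1.0000e-03, -4.0221e+01, -2.5227e+01,  6.9000e-02,  3.5000e-02,
       -0.0000e+00]), 'position': array([221.949, 475.513, 238.157]), 'eef_rot': array([-6.810e-01, -3.066e+00,  2.000e-03]), 'force': array([-0.173,  0.157,  0.375]), 'moment': array([-0.01 , -0.016, -0.007]), 'grasp_force': np.float64(0.0), 'finger_gap': np.float64(0.999)}
side 54.710308522226654 323.077772344641 207.21103502672898 [363. 600. 692.] [[-0.955, -0.295, -0.013], [-0.188, 0.641, -0.744], [0.228, -0.709, -0.668]]
top 48.741937259677066 317.1920206112437 204.06095117520897 [ 490.  -52. 1279.] [[0.009, -1.0, 0.001], [-0.998, -0.009, -0.065], [0.065, -0.0, -0.998]]
```

View pics/top0.png

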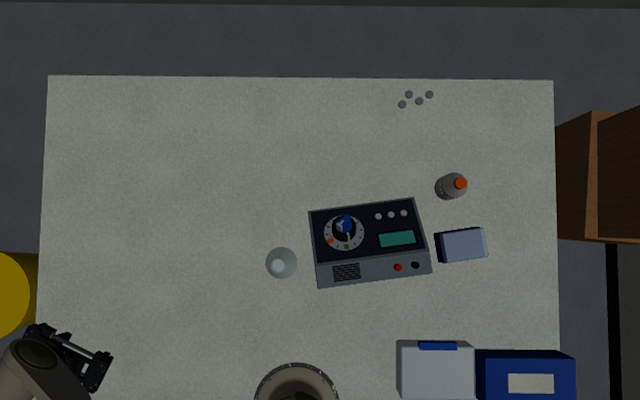

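View pics/side0.png

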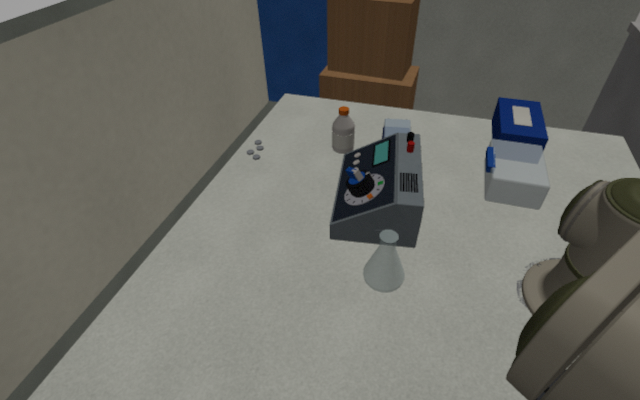

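The top view shows the console around (370,243), with the control at (345,232), green mark at (347,246) and orange tab at (330,240). The flask is at (282,263), the bottle at (455,186) and the tip box at (461,245). Next I get a rough position and bring the wrist camera over it.

```bash
cat > h.py <<'E'
import numpy as np,cv2
from rig import *
def load(n): return dict(np.load(n))
def f(c): return 200/np.tan(np.radians(c["fov_y"])/2)
def pts(c,u,v,z=None):
    u=np.asarray(u,float);v=np.asarray(v,float)
    if z is None: z=c["z_map"][v.astype(int),u.astype(int)]
    P=np.stack([(u-c["cx"])/f(c)*z,(v-c["cy"])/f(c)*z,z],-1)
    return (P-c["t"])@c["R"]
def proj(c,X):
    p=np.asarray(X)@c["R"].T+c["t"]; return np.stack([p[...,0]/p[...,2]*f(c)+c["cx"],p[...,1]/p[...,2]*f(c)+c["cy"]],-1)
def hsv(c): return cv2.cvtColor(c["frame"],cv2.COLOR_RGB2HSV)
E
python3 - <<'E'
from h import *
c=load("top0.npz");print(pts(c,[345,347,330,315,395],[232,246,240,235,222]).round())
h=hsv(c)
for n,(lo,hi) in dict(orange=((3,150,80),(15,255,255)),green=((45,130,60),(75,255,255)),blue=((105,150,60),(125,255,255))).items():
    v,u=np.nonzero(cv2.inRange(h,lo,hi)); k=(abs(u-345)<30)&(abs(v-232)<30)
    print(n,k.sum(),u[k].mean(),v[k].mean(),pts(c,u[k],v[k]).mean(0).round(1))
# panel plane
v,u=np.mgrid[205:250,318:420];P=pts(c,u.ravel(),v.ravel());P=P[(P[:,2]>40)&(P[:,2]<140)]
for i in range(6):
    m=P.mean(0);n=np.linalg.svd(P-m,full_matrices=0)[2][2];n*=np.sign(n[2]);d=(P-m)@n;P=P[abs(d)<max(3,20-4*i)]
print(len(P),m.round(1),n.round(3),np.degrees(np.arccos(n[2])),np.arctan2(n[1],n[0]))
# camera mount
w=capture("wrist");print("wrist",(-w["R"].T@w["t"]).round(),w["R"].round(2).tolist(),w["fov_y"])
E
```

```text
[[ 493. -125.  137.]
 [ 456. -132.  118.]
 [ 471.  -88.  106.]
 [ 484.  -48.   89.]
 [ 521. -263.   90.]]
orange 22 329.90909090909093 240.0909090909091 [471.3 -87.3 108.2]
green 22 346.09090909090907 246.0909090909091 [ 456.1 -129.6  116.4]
blue 145 345.57241379310346 223.16551724137932 [ 515.7 -126.6  137.1]
3157 [ 507.2 -203.1   90.3] [0.509 0.07  0.858] 30.92855827625394 0.1357236569525882
wrist [146. 511. 384.] [[0.42, 0.91, -0.0], [0.86, -0.4, 0.32], [0.29, -0.14, -0.95]] 65.14666073201204
```

Request:
send_rows(
  series=[
    [0.4, -0.95, 0.6, 0.045, 1],
    [0.4, -0.95, 0.6, 0.045, 1],
    [0.4, -0.95, 0.6, 0.045, 1],
    [0.4, -0.95, 0.6, 0.045, 1],
  ],
)

```text
t: 0.48
position: [264.2, 378.1, 302.1]
eef_rot: [0.242, 3.128, 0.004]
force: [-1.0, -0.4, 0.2]
finger_gap: 0.997
grasp_force: 0.0
```

Request:
send_rows(
  series=[
    [0.4, -1, 0, 0.046, 1],
    [0.4, -1, 0, 0.046, 1],
    [0.4, -1, 0, 0.046, 1],
  ],
)

```text
t: 0.73
position: [302.0, 279.9, 298.4]
eef_rot: [0.222, -3.133, 0.0]
force: [-0.2, -0.1, -0.2]
finger_gap: 1.002
grasp_force: 0.0
```

Request:
send_rows(
  series=[
    [0.4, -1, 0, 0, 1],
    [0.4, -1, 0, 0, 1],
    [0.4, -1, 0, 0, 1],
  ],
)

```text
t: 0.98
position: [342.7, 178.2, 298.4]
eef_rot: [0.209, -3.134, 0.001]
force: [0.2, 0.4, 0.1]
finger_gap: 1.001
grasp_force: 0.0
```

Request:
send_rows(
  series=[
    [0.5, -1, 0, 0, 1],
    [0.5, -1, 0, 0, 1],
    [0.5, -1, 0, 0, 1],
  ],
)

```text
t: 1.23
position: [392.9, 78.2, 298.4]
eef_rot: [0.209, -3.134, 0.0]
force: [0.2, 1.7, -0.0]
finger_gap: 1.0
grasp_force: 0.0
```

Request:
send_rows(
  series=[
    [0.5, -1, 0, 0, 1],
    [0.5, -1, 0, 0, 1],
    [0.5, -1, 0, 0, 1],
  ],
)

```text
t: 1.48
position: [443.0, -22.0, 298.2]
eef_rot: [0.209, -3.134, 0.0]
force: [0.5, 0.2, 0.0]
finger_gap: 1.0
grasp_force: 0.0
```

Request:
send_rows(
  series=[
    [0.4, -1, 0, 0, 1],
    [0.4, -1, 0, 0, 1],
    [0.4, -1, 0, 0, 1],
    [0.4, -1, 0, 0, 1],
  ],
)

```text
t: 1.82
position: [483.1, -122.9, 297.3]
eef_rot: [0.205, -3.133, -0.001]
force: [-0.4, 0.6, 0.2]
finger_gap: 0.999
grasp_force: 0.0
```

```bash
python3 - <<'E'
from h import *
s=sense();print({k:np.round(s[k],3) for k in("t","position","eef_rot","joint_positions","force")})
c=capture("wrist");np.savez("w1.npz",**c);cv2.imwrite("pics/w1.png",c["frame"][:,:,::-1])
print((-c["R"].T@c["t"]).round(),proj(c,[492.6,-124.8,90]))
E
```

```text
{'t': np.float64(1.817), 'position': array([ 483.054, -122.905,  297.304]), 'eef_rot': array([ 2.050e-01, -3.133e+00, -1.000e-03]), 'joint_positions': array([-4.840e-01,  2.180e-01,  1.469e+00, -1.000e-03,  1.457e+00,
       -2.186e+00]), 'force': array([-0.362,  0.631,  0.175])}
[ 400. -134.  443.] [318.21389466 175.34275182]
```

View pics/w1.png

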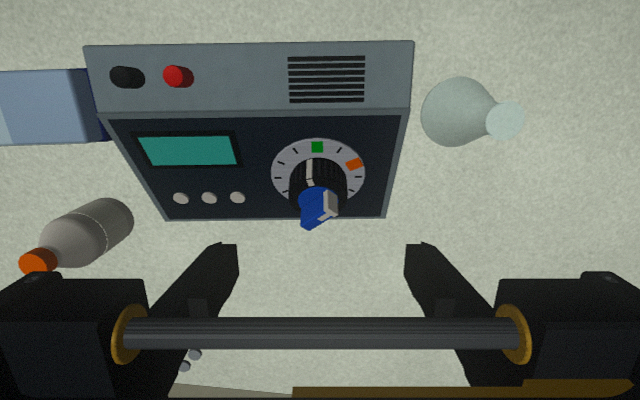

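The wrist view shows the green mark at (317,147), the orange tab at (354,164), the ring's white line at about (310,170) and the white pointer end at about (331,203). Next I measure the dial frame from this view.

```bash
cat >> h.py <<'E'
def ray(c,u,v,p0,n):
    d=np.stack([(np.asarray(u,float)-c["cx"])/f(c),(np.asarray(v,float)-c["cy"])/f(c),np.ones(np.shape(u))],-1)@c["R"]
    o=-c["R"].T@c["t"]; return o+d*(((p0-o)@n)/(d@n))[...,None]
E
python3 - <<'E'
from h import *
from scipy.optimize import least_squares
c=load("w1.npz");h=hsv(c)
v,u=np.mgrid[120:215,125:400];P=pts(c,u.ravel(),v.ravel());P=P[P[:,2]>45]
for i in range(10):
    m=P.mean(0);n=np.linalg.svd(P-m,full_matrices=0)[2][2];n*=np.sign(n[2]);d=(P-m)@n;P=P[abs(d)<max(2.,20-3*i)]
print(len(P),m.round(1),n.round(4),np.degrees(np.arccos(n[2])),np.arctan2(n[1],n[0]))
yaw=np.arctan2(n[1],n[0])
def cen(lo,hi,box):
    k=cv2.inRange(h,lo,hi);q=np.zeros_like(k);a,b,d,e=box;q[b:e,a:d]=k[b:e,a:d];M=cv2.moments(q,True);return M["m10"]/M["m00"],M["m01"]/M["m00"],M["m00"]
g=cen((45,130,60),(75,255,255),(290,130,340,160));o=cen((3,150,80),(15,255,255),(340,150,370,180))
print(g,o)
nn=np.array([np.cos(yaw)*.5,np.sin(yaw)*.5,3**.5/2])
# panel edges for yaw: top edge of the panel
print("edge",pts(c,[130,200,260,380],[44,43,43,41]).round(1))
# bezel: bright grey
k=cv2.inRange(h,(0,0,90),(180,60,255));q=np.zeros_like(k);q[130:222,262:375]=k[130:222,262:375]
cn,_=cv2.findContours(q,cv2.RETR_EXTERNAL,cv2.CHAIN_APPROX_NONE);cn=max(cn,key=cv2.contourArea)[:,0]
cn=cn[(cn[:,1]<185)]
X=ray(c,cn[:,0],cn[:,1],m+4*nn,nn)
xd=np.array([-np.cos(yaw)*3**.5/2,-np.sin(yaw)*3**.5/2,.5]);yd=np.cross(nn,xd)
q2=np.stack([(X-m)@xd,(X-m)@yd],-1)
r=least_squares(lambda p:np.hypot(*(q2-p[:2]).T)-p[2],[0,60,54],loss="soft_l1",f_scale=1);print(r.x,abs(r.fun).mean())
O=m+r.x[0]*xd+r.x[1]*yd;print("O",O.round(1))
G=ray(c,*np.array(g[:2]),m+4*nn,nn);T=ray(c,*np.array(o[:2]),m+7*nn,nn)
for w in(G,T):
    e=w-O;print("r",np.hypot(e@xd,e@yd),"ang",np.arctan2(-e@yd,e@xd))
E
python3 -c "
import cv2;a=cv2.imread('pics/w1.png')[120:240,255:385];cv2.imwrite('pics/w1c.png',cv2.resize(a,None,fx=5,fy=5,interpolation=cv2.INTER_CUBIC)[:600])"
```

```text
17365 [ 487.8 -197.3  101.3] [0.4994 0.0758 0.863 ] 30.339401016482327 0.15053619057861187
(316.9674796747967, 146.8211382113821, 123.0) (353.78723404255317, 163.73758865248226, 141.0)
edge [[ 3.753e+02 -3.834e+02  7.000e-01]
 [ 3.624e+02 -2.950e+02 -3.000e-01]
 [ 3.670e+02 -1.929e+02  1.345e+02]
 [ 3.514e+02 -8.700e+01  1.339e+02]]
[ -5.06671117 -66.97075092  44.20466768] 8.403418792622237
O [ 482.1 -130.4   98.8]
r 33.48976096958766 ang 0.11250258569442992
r 44.499028079740796 ang 1.313961671953552
```

View pics/w1c.png

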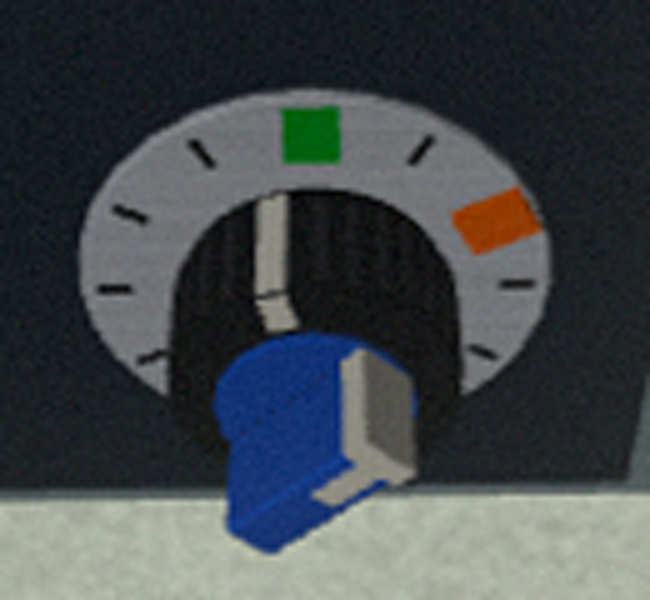

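The crop shows the ring line at about (275,265), slightly counterclockwise of green, and the pointer's white top line running from (320,495) to (400,470). The bezel fit was poor, so I redo it with per-row edges.

```bash
python3 - <<'E'
from h import *
from scipy.optimize import least_squares
c=load("w1.npz");g=hsv(c)[:,:,2];yaw=.148
nn=np.array([np.cos(yaw)*.5,np.sin(yaw)*.5,3**.5/2]);xd=np.array([-np.cos(yaw)*3**.5/2,-np.sin(yaw)*3**.5/2,.5]);yd=np.cross(nn,xd)
m=np.array([487.8,-197.3,101.3])
v,u=np.mgrid[120:215,125:265];P=pts(c,u.ravel(),v.ravel())
# panel height refined on plain panel patches near dial
A=pts(c,*np.array([[u,v] for u in range(250,385) for v in list(range(116,134))]).T);d=(A-m)@nn;d=d[abs(d)<6];print("panel off",np.median(d),len(d))
m=m+np.median(d)*nn
E=[]
for r in range(142,196):
    k=np.nonzero(g[r,262:372]>85)[0]+262
    if len(k): E+=[(k[0]-.5,r),(k[-1]+.5,r)]
E=np.array(E);X=ray(c,E[:,0],E[:,1],m+4*nn,nn);q=np.stack([(X-m)@xd,(X-m)@yd],-1)
r=least_squares(lambda p:np.hypot(*(q-p[:2]).T)-p[2],[0,-60,54],loss="soft_l1",f_scale=.7);print(r.x,abs(r.fun).mean())
O=m+r.x[0]*xd+r.x[1]*yd;print("O",O.round(1))
def at(u,v,h):
    e=ray(c,255+u/5-.4,120+v/5-.4,O+h*nn,nn)-O;return np.hypot(e@xd,e@yd),np.arctan2(-e@yd,e@xd)
for nme,a in dict(green=(312,135,4),tab=(497,220,7),ringtop=(268,297,38),ringin=(285,330,38),ptr=(397,470,66.5),bar2=(250,535,66.5)).items(): print(nme,at(*a))
E
```

```text
panel off -0.16995829923036443 2421
[-14.03400722 -70.17635166  53.44189131] 0.3303053372203195
O [ 489.4 -126.1   94.1]
green (np.float64(42.665160793660824), np.float64(0.013028146263634638))
tab (np.float64(45.1100326032164), np.float64(1.0937421629724993))
ringtop (np.float64(30.80225255898178), np.float64(-0.2816326057307127))
ringin (np.float64(20.708275533578806), np.float64(-0.2702991363542558))
ptr (np.float64(18.960627421723977), np.float64(1.0483351716802003))
bar2 (np.float64(17.786596863002334), np.float64(-2.2675947279868396))
```

Dial estimate: O ≈ (490,-126,93.5), fine ≈ 0.98, ring ≈ -0.28, tab ≈ 1.07. I'll straddle the bar with a narrowed gap, tool turned by about -0.95, then turn back to square.

Request:
send_rows(
  series=[
    [0.36, 0.01, -0.9, -0.151, -0.45],
    [0.36, 0.01, -0.9, -0.151, -0.45],
    [0.36, 0.01, -0.9, -0.151, -0.45],
    [0.36, 0.01, -0.9, -0.151, -0.45],
    [0.36, 0.01, -0.9, -0.151, -0.45],
    [0.36, 0.01, -0.9, -0.151, -0.45],
    [0.36, 0.01, -0.9, -0.151, -0.45],
    [0.36, 0.01, -0.9, -0.151, -0.45],
    [0.36, 0.01, -0.9, -0.151, -0.45],
    [0.36, 0.01, -0.9, -0.151, -0.45],
  ],
)

```text
t: 2.7
position: [518.0, -117.3, 208.7]
eef_rot: [-1.238, -2.887, -0.0]
force: [-0.4, -0.5, 1.0]
finger_gap: 0.281
grasp_force: 0.0
```

```bash
python3 - <<'E'
from h import *
s=sense();print({k:np.round(s[k],3) for k in("t","position","eef_rot","joint_positions","force","finger_gap")})
R=cv2.Rodrigues(s["eef_rot"])[0];print("closing ang",np.arctan2(R[1,1],R[0,1]),R[:,2])
c=capture("wrist");np.savez("w2.npz",**c);d=capture("side");np.savez("s2.npz",**d)
a=cv2.resize(d["frame"][110:260,270:450,::-1],None,fx=3,fy=3)
b=c["frame"][:,:,::-1]
cv2.imwrite("pics/w2.png",np.hstack([cv2.resize(b[:,120:520],(450,450)),a[:,:350]]))
E
```

```text
{'t': np.float64(2.7), 'position': array([ 517.995, -117.302,  208.727]), 'eef_rot': array([-1.238, -2.887, -0.   ]), 'joint_positions': array([-0.444,  0.351,  1.525,  0.   ,  1.265, -1.204]), 'force': array([-0.411, -0.529,  1.012]), 'finger_gap': np.float64(0.281)}
closing ang 0.7603425736059808 [-1.08793795e-04  1.84299836e-04 -9.99999977e-01]
```

View pics/w2.png

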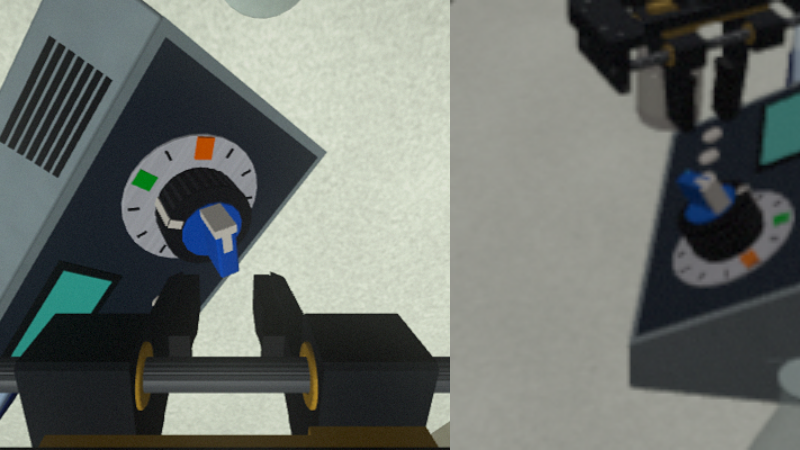

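The wrist view shows the straddle roughly aligned with the bar. A depth check of the bar top and ring top fixes the axis.

```bash
cat >> h.py <<'E'
yaw=.148
nn=np.array([np.cos(yaw)*.5,np.sin(yaw)*.5,3**.5/2]);xd=np.array([-np.cos(yaw)*3**.5/2,-np.sin(yaw)*3**.5/2,.5]);yd=np.cross(nn,xd)
O=np.array([490.,-126,93.5])
def dial(c,box=(0,0,640,400)):
    v,u=np.mgrid[box[1]:box[3],box[0]:box[2]];u=u.ravel();v=v.ravel();P=pts(c,u,v)-O
    return np.stack([P@xd,P@yd,P@nn],-1),u,v
def angs(c):
    "fine bar angle from depth at bar top; ring line angle from white pixels on ring top; offsets"
    D,u,v=dial(c);h=hsv(c)[v,u];r=np.hypot(D[:,0],D[:,1])
    blue=(h[:,0]>105)&(h[:,0]<125)&(h[:,1]>140)
    white=(h[:,1]<60)&(h[:,2]>100)
    z=D[:,2]
    b=(r<27)&(z>58)&(z<70)&(blue|white)
    out={}
    if b.sum()>30:
        T=b&(z>np.percentile(z[b],60)-3);out["ztop"]=np.median(z[T]);
        rc=cv2.minAreaRect(D[T][:,:2].astype(np.float32));bx=cv2.boxPoints(rc);e=[bx[1]-bx[0],bx[2]-bx[1]];e=max(e,key=np.linalg.norm)
        w=D[b&white][:,:2].mean(0)-np.array(rc[0]);e=e*np.sign(e@w)
        out["bar"]=(np.round(rc[0],1),np.round(rc[1],1));out["fine"]=np.arctan2(-e[1],e[0])
        out["n"]=int(T.sum())
    k=white&(r>23)&(r<36)&(z>33)&(z<42)
    if k.sum()>3: w=D[k][:,:2].mean(0);out["ring"]=np.arctan2(-w[1],w[0]);out["nr"]=int(k.sum());out["rr"]=w.round(1)
    bl=(r<60)&(h[:,0]<16)&(h[:,0]>3)&(h[:,1]>150)
    if bl.sum(): w=D[bl].mean(0);out["tab"]=np.arctan2(-w[1],w[0]);out["tabp"]=w.round(1)
    gr=(r<70)&(h[:,0]<75)&(h[:,0]>45)&(h[:,1]>130)
    if gr.sum(): w=D[gr].mean(0);out["green"]=w.round(1)
    return out
E
python3 - <<'E'
from h import *
for n in("w1","w2","s2","side0"): print(n,angs(load(n+".npz")))
E
```

```text
w1 {'ztop': np.float64(65.8411356107826), 'bar': (array([-1.1,  0.5]), array([14.5, 42.9])), 'fine': np.float64(0.8042030717390816), 'n': 353, 'ring': np.float64(-0.27106147138188735), 'nr': 46, 'rr': array([27.3,  7.6]), 'tab': np.float64(1.0956273496232283), 'tabp': array([ 20.5, -39.9,   6.3]), 'green': array([43.2, -0.5,  4.2])}
w2 {'ztop': np.float64(65.78076437245385), 'bar': (array([-0.7, -0.3]), array([14.4, 43.4])), 'fine': np.float64(0.7880467303297747), 'n': 830, 'ring': np.float64(-0.3026304868474588), 'nr': 102, 'rr': array([26.3,  8.2]), 'tab': np.float64(1.1094917435304918), 'tabp': array([ 20. , -40.3,   6.4]), 'green': array([43.3, -0.8,  6.3])}
s2 {'ztop': np.float64(65.69107943925772), 'bar': (array([ 0.1, -3.8]), array([14.2, 42.6])), 'fine': np.float64(0.8157566238729149), 'n': 44, 'tab': np.float64(1.139084460907782), 'tabp': array([ 19. , -41.2,   6.1]), 'green': array([42.8, -2.2, 14.7])}
side0 {'ztop': np.float64(65.69660864184134), 'bar': (array([-0.2, -2.9]), array([13.5, 39.3])), 'fine': np.float64(0.8180781034562503), 'n': 40, 'tab': np.float64(1.1414439352100354), 'tabp': array([ 18.5, -40.5,   7.9]), 'green': array([38.1, -4.3,  6.7])}
```

```bash
sed -i 's/^O=.*/O=np.array([490.5,-126,92.6])/' h.py; python3 -c "
from h import *
print(angs(load('w2.npz')))"
```

```text
{'ztop': np.float64(66.31292024174478), 'bar': (array([ 0.2, -0.4]), array([14.4, 43.4])), 'fine': np.float64(0.7880467615024557), 'n': 830, 'ring': np.float64(-0.2868340951481965), 'nr': 113, 'rr': array([27.,  8.]), 'tab': np.float64(1.0929214794060982), 'tabp': array([ 20.9, -40.4,   6.9]), 'green': array([44.2, -0.9,  6.8])}
```

Request:
send_rows(
  series=[
    [0.005, -0.04, -0.2, 0.024, -0.45],
    [0.005, -0.04, -0.4, 0.024, -0.45],
    [0.005, -0.04, -0.5, 0.024, -0.45],
    [0.005, -0.04, -0.6, 0.024, -0.45],
    [0.005, -0.04, -0.665, 0.024, -0.45],
    [0.005, -0.04, -0.665, 0.024, -0.45],
  ],
)

```text
t: 3.3
position: [518.3, -122.0, 141.3]
eef_rot: [-1.022, -2.969, -0.0]
force: [-0.6, -0.0, -0.5]
finger_gap: 0.274
grasp_force: 0.0
```

Request:
send_rows(
  series=[
    [0, 0, 0, 0.02, -0.45],
    [0, 0, 0, 0.04, -0.45],
    [0, 0, 0, 0.06, -0.45],
    [0, 0, 0, 0.08, -0.45],
    [0, 0, 0, 0.1, -0.45],
    [0, 0, 0, 0.115, -0.45],
    [0, 0, 0, 0.129, -0.45],
    [0, 0, 0, 0.129, -0.45],
  ],
)

```text
t: 3.97
position: [519.3, -122.2, 143.3]
eef_rot: [-0.236, 3.131, -0.001]
force: [0.1, 1.2, 2.0]
finger_gap: 0.278
grasp_force: 0.8
```

Request:
send_rows(
  series=[
    [0, 0, 0, 0, -0.6],
    [0, 0, 0, 0, -0.7],
    [0, 0, 0, 0, -0.8],
    [0, 0, 0, 0, -0.9],
    [0, 0, 0, 0, -0.9],
    [0, 0, 0, 0, -0.9],
  ],
)

```text
t: 4.47
position: [518.4, -121.6, 142.7]
eef_rot: [0.227, -3.133, -0.002]
force: [-1.7, 5.4, 4.9]
finger_gap: 0.155
grasp_force: 29.8
```

```bash
python3 - <<'E'
from h import *
for n in("side","wrist"): print(angs(capture(n)))
E
```

```text
{'tab': np.float64(1.1226835915697224), 'tabp': array([ 20. , -41.6,   6.9]), 'green': array([49.1, -2.9, 43.4])}
{'ztop': np.float64(66.47241022974649), 'bar': (array([0.6, 5.7]), array([41.7, 28.7])), 'fine': np.float64(-0.06360756437844066), 'n': 1166, 'ring': np.float64(-0.2614621882797408), 'nr': 233, 'rr': array([27.9,  7.5]), 'tab': np.float64(1.0798590140388795), 'tabp': array([ 21.3, -39.8,   6.9]), 'green': array([44.5, -0.3,  4.8])}
```

The bar is squared: fine ≈ -0.06 in a partly occluded view, and the ring is unmoved. Next I release, rise, and set up over the ring.

Request:
send_rows(
  series=[
    [0, 0, 0, 0, -0.6],
    [0, 0, 0, 0, -0.45],
    [0, 0, 0, 0, -0.45],
    [0, 0, 0.25, 0, -0.45],
    [0, 0, 0.5, 0, -0.45],
    [-0.126, -0.02, 0.5, 0.02, 1],
    [-0.126, -0.02, 0.5, 0.04, 1],
    [-0.126, -0.02, 0.5, 0.048, 1],
    [-0.126, -0.02, 0.5, 0.048, 1],
    [-0.126, -0.02, 0.5, 0.048, 1],
    [-0.126, -0.02, 0.5, 0.048, 1],
    [-0.126, -0.02, 0.5, 0.048, 1],
  ],
)

```text
t: 5.57
position: [506.0, -124.3, 192.1]
eef_rot: [0.697, -3.063, -0.0]
force: [0.5, 0.3, 0.7]
finger_gap: 0.781
grasp_force: 0.0
```

```bash
python3 - <<'E'
from h import *
s=sense();print(s["position"],s["finger_gap"],s["joint_positions"][5])
for n in("side","wrist"):
  c=capture(n);print(angs(c))
cv2.imwrite("pics/w3.png",c["frame"][:,:,::-1])
E
```

```text
[ 506.0363389  -124.31674565  192.11040738] 0.7806589855384151 -2.4844101858608174
{'ztop': np.float64(66.02714285696294), 'bar': (array([ 0.7, -3.3]), array([42. , 13.2])), 'fine': np.float64(-0.004885115664694501), 'n': 63, 'tab': np.float64(1.1229341091861393), 'tabp': array([ 20.1, -41.9,   7.1]), 'green': array([43.9, -0. ,  4.4])}
{'ztop': np.float64(66.53076449724396), 'bar': (array([-0.3,  0.4]), array([14.3, 43.9])), 'fine': np.float64(0.027257186565576696), 'n': 735, 'ring': np.float64(-0.306347803689494), 'nr': 147, 'rr': array([24.9,  7.9]), 'tab': np.float64(1.0797317989604962), 'tabp': array([ 21.3, -39.8,   6.8]), 'green': array([44.4, -0.2,  4.8])}
```

View pics/w3.png

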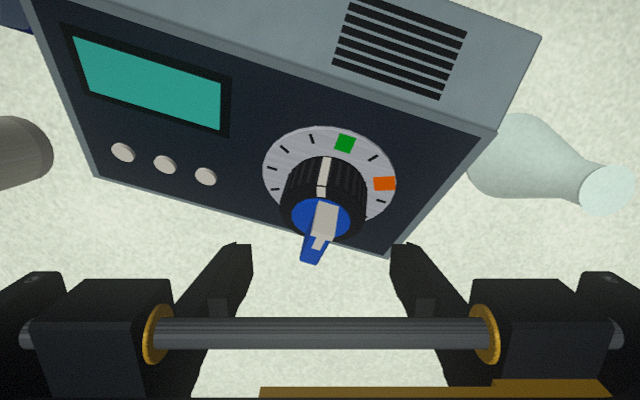

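Fine is on green (0.0–0.03), with the pointer at about (325,215) in line with green at (345,143). The ring line is at about (323,170), unmoved, and the fingers are open either side. Next I descend around the ring.

Request:
send_rows(
  series=[
    [0, 0, 0, 0, 1],
    [0, 0, -0.2, 0, 1],
    [0, 0, -0.35, 0, 1],
    [0, 0, -0.5, 0, 1],
    [0, 0, -0.6, 0, 1],
    [0, 0, -0.7, 0, 1],
    [0, 0, -0.785, 0, 1],
    [0, 0, -0.785, 0, 1],
  ],
)

```text
t: 6.33
position: [505.5, -124.0, 112.3]
eef_rot: [0.699, -3.061, -0.002]
force: [-0.2, 0.5, -0.6]
finger_gap: 0.998
grasp_force: 0.0
```

Request:
send_rows(
  series=[
    [0, 0, 0, 0, 0.6],
    [0, 0, 0, 0, 0.5],
    [0, 0, 0, 0, 0.45],
    [0, 0, 0, 0, 0.4],
    [0, 0, 0, 0, 0.35],
    [0, 0, 0, 0, 0.35],
  ],
)

```text
t: 6.83
position: [505.7, -123.1, 114.1]
eef_rot: [0.699, -3.062, -0.004]
force: [-2.2, 5.4, 3.8]
finger_gap: 0.723
grasp_force: 29.9
```

Request:
send_rows(
  series=[
    [0, 0, 0, -0.01, 0.35],
    [0, 0, 0, -0.02, 0.35],
    [0, 0, 0, -0.03, 0.35],
    [0, 0, 0, -0.04, 0.35],
    [0, 0, 0, -0.05, 0.35],
    [0, 0, 0, -0.05, 0.35],
  ],
)

```text
t: 7.33
position: [505.2, -123.7, 113.6]
eef_rot: [0.211, -3.132, 0.0]
force: [-4.0, 5.0, -1.6]
finger_gap: 0.712
grasp_force: 30.0
```

```bash
python3 - <<'E'
from h import *
s=sense();print(s["position"],s["force"],s["moment"])
for n in("side","wrist"):
  c=capture(n);print(angs(c))
E
```

```text
[ 505.233326   -123.73189727  113.572253  ] [-3.97942048  5.0084518  -1.63498699] [-0.37401351  0.4458126   0.60715266]
{'tab': np.float64(1.0693451671094427), 'tabp': array([ 21.6, -39.5,  12.7]), 'green': array([46.1, -3.5, 25. ])}
{'ztop': np.float64(62.41172152329977), 'bar': (array([ 1.8, -0.4]), array([42.5, 14.3])), 'fine': np.float64(-0.0025092172779590523), 'n': 532, 'ring': np.float64(-0.11234488712871643), 'nr': 358, 'rr': array([20.4,  2.3]), 'tab': np.float64(1.0748283168555546), 'tabp': array([ 21.5, -39.8,   6.8]), 'green': array([44.5, -0.4,  4.7])}
```

Request:
send_rows(
  series=[
    [0, 0, 0, -0.01, 0.35],
    [0, 0, 0, -0.02, 0.35],
    [0, 0, 0, -0.03, 0.35],
    [0, 0, 0, -0.04, 0.35],
    [0, 0, 0, -0.05, 0.35],
    [0, 0, 0, -0.06, 0.35],
    [0, 0, 0, -0.07, 0.35],
    [0, 0, 0, -0.07, 0.35],
  ],
)

```text
t: 8.1
position: [507.8, -124.8, 115.7]
eef_rot: [0.477, 3.099, -0.004]
force: [5.6, 3.3, 6.3]
finger_gap: 0.727
grasp_force: 32.3
```

Request:
send_rows(
  series=[
    [0, 0, 0, 0, 0.6],
    [0, 0, 0, 0, 1],
    [0, 0, 0, 0, 1],
    [0, 0, 0, 0, 1],
  ],
)

```text
t: 8.43
position: [505.8, -124.3, 113.6]
eef_rot: [-0.477, -3.105, -0.0]
force: [-1.0, -0.6, -0.0]
finger_gap: 0.99
grasp_force: 0.0
```

```bash
sed -i 's/(r>23)&(r<36)/(r>25)\&(r<34)/' h.py; python3 - <<'E'
from h import *
s=sense();print(s["position"],s["force"],s["finger_gap"])
for n in("side","wrist"):
  c=capture(n);print(angs(c))
cv2.imwrite("pics/w4.png",c["frame"][:,:,::-1])
E
```

```text
[ 505.80148047 -124.27460462  113.56554367] [-0.96879125 -0.59842145 -0.01434963] 0.9897291196542363
{'tab': np.float64(1.0760103605524192), 'tabp': array([ 21.4, -39.6,  13.9]), 'green': array([45.6, -0.9, 14.8])}
{'ztop': np.float64(62.300959593965544), 'bar': (array([ 8.8, -0.2]), array([14.7, 26.9])), 'fine': np.float64(0.023826771931826647), 'n': 647, 'ring': np.float64(0.26006625833194574), 'nr': 282, 'rr': array([25. , -6.7]), 'tab': np.float64(1.0796852330973277), 'tabp': array([ 21.5, -40.2,   6.9]), 'green': array([44.4, -0.5,  4.7])}
```

View pics/w4.png

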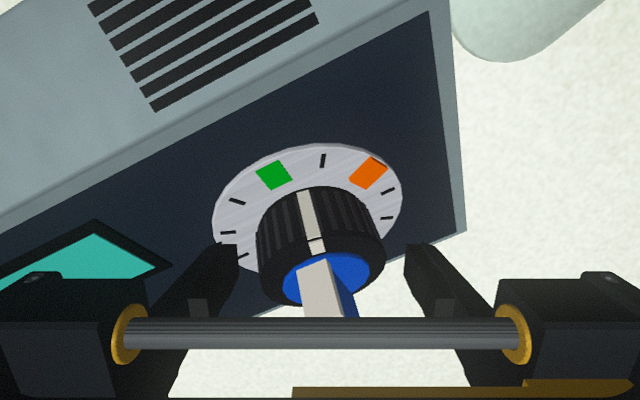

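The ring line's rim end is at about (314,245), partway to the tab (367,172). Fine still points at green. Now the second stroke.

Request:
send_rows(
  series=[
    [0, 0, 0, 0.02, 1],
    [0, 0, 0, 0.04, 1],
    [0, 0, 0, 0.06, 1],
    [0, 0, 0, 0.08, 1],
    [0, 0, 0, 0.1, 1],
    [0, 0, 0, 0.12, 1],
    [0, 0, 0, 0.12, 1],
    [0, 0, 0, 0.12, 0.5],
    [0, 0, 0, 0.12, 0.35],
    [0, 0, 0, 0.12, 0.35],
    [0, 0, 0, 0.12, 0.35],
    [0, 0, 0, 0.12, 0.35],
  ],
)

```text
t: 9.53
position: [505.4, -123.2, 113.5]
eef_rot: [0.697, -3.062, -0.004]
force: [-0.7, 4.9, 2.6]
finger_gap: 0.728
grasp_force: 29.8
```

```bash
cat >> h.py <<'E'
def ring(c):
    D,u,v=dial(c);h=hsv(c)[v,u];r=np.hypot(D[:,0],D[:,1]);z=D[:,2]
    k=(h[:,1]<60)&(h[:,2]>100)&(r>24)&(r<33.5)&(z>35)&(z<40)
    a=np.arctan2(-D[k,1],D[k,0]);s=(h[:,1]<60)&(h[:,2]>100)&(r>29.5)&(r<34)&(z>14)&(z<34);b=np.arctan2(-D[s,1],D[s,0])
    return k.sum(),np.median(a) if k.any() else None,s.sum(),np.median(b) if s.any() else None
E
python3 - <<'E'
from h import *
print(sense()["force"],sense()["finger_gap"],ring(load("w1.npz")),ring(capture("wrist")))
E
```

```text
[-0.73587921  4.85158246  2.55034857] 0.7282453087432922 (np.int64(42), np.float64(-0.2513266669422346), np.int64(75), np.float64(-0.2528177962612116)) (np.int64(268), np.float64(0.2308430329193689), np.int64(452), np.float64(0.24697357016681168))
```

Request:
send_rows(
  series=[
    [0, 0, 0, -0.01, 0.35],
    [0, 0, 0, -0.02, 0.35],
    [0, 0, 0, -0.03, 0.35],
    [0, 0, 0, -0.04, 0.35],
    [0, 0, 0, -0.05, 0.35],
    [0, 0, 0, -0.06, 0.35],
    [0, 0, 0, -0.07, 0.35],
    [0, 0, 0, -0.08, 0.35],
    [0, 0, 0, -0.09, 0.35],
    [0, 0, 0, -0.1, 0.35],
    [0, 0, 0, -0.11, 0.35],
    [0, 0, 0, -0.12, 0.35],
  ],
)

```text
t: 10.58
position: [507.4, -124.8, 115.0]
eef_rot: [0.478, 3.101, -0.005]
force: [5.9, 2.6, 9.4]
finger_gap: 0.727
grasp_force: 33.2
```

Request:
send_rows(
  series=[
    [0, 0, 0, 0, 0.6],
    [0, 0, 0, 0, 1],
    [0, 0, 0, 0, 1],
    [0, 0, 0, 0, 1],
  ],
)

```text
t: 10.92
position: [505.8, -124.2, 113.4]
eef_rot: [-0.477, -3.104, -0.001]
force: [0.2, -0.3, -0.4]
finger_gap: 0.992
grasp_force: 0.0
```

Request:
send_rows(
  series=[
    [0, 0, 0, 0.02, 1],
    [0, 0, 0, 0.04, 1],
    [0, 0, 0, 0.06, 1],
    [0, 0, 0, 0.08, 1],
    [0, 0, 0, 0.1, 1],
    [0, 0, 0, 0.12, 1],
    [0, 0, 0, 0.12, 1],
    [0, 0, 0, 0.12, 0.5],
    [0, 0, 0, 0.12, 0.35],
    [0, 0, 0, 0.12, 0.35],
    [0, 0, 0, 0.12, 0.35],
    [0, 0, 0, 0.12, 0.35],
  ],
)

```text
t: 11.92
position: [505.4, -123.2, 113.5]
eef_rot: [0.697, -3.062, -0.004]
force: [-2.7, 5.6, 2.1]
finger_gap: 0.722
grasp_force: 29.7
```

```bash
python3 - <<'E'
from h import *
s=sense();c=capture("wrist");print(s["force"],s["finger_gap"],ring(c),angs(c))
E
```

```text
[-2.72013404  5.59130728  2.11192167] 0.7221494936510461 (np.int64(224), np.float64(0.7234708950259088), np.int64(229), np.float64(0.7425271217353775)) {'ztop': np.float64(62.031191611131256), 'bar': (array([0.8, 0.6]), array([14.9, 42.8])), 'fine': np.float64(0.04912253350822273), 'n': 567, 'ring': np.float64(0.865651002659973), 'nr': 230, 'rr': array([ 12.8, -15. ]), 'tab': np.float64(1.07362834343897), 'tabp': array([ 21.5, -39.7,   6.8]), 'green': array([44.4, -0.2,  4.8])}
```

Request:
send_rows(
  series=[
    [0, 0, 0, -0.01, 0.35],
    [0, 0, 0, -0.02, 0.35],
    [0, 0, 0, -0.03, 0.35],
    [0, 0, 0, -0.04, 0.35],
    [0, 0, 0, -0.05, 0.35],
    [0, 0, 0, -0.06, 0.35],
    [0, 0, 0, -0.07, 0.35],
    [0, 0, 0, -0.075, 0.35],
    [0, 0, 0, -0.075, 0.35],
  ],
)

```text
t: 12.72
position: [505.6, -123.8, 113.5]
eef_rot: [-0.034, -3.14, 0.001]
force: [-1.5, 5.3, -0.8]
finger_gap: 0.721
grasp_force: 30.9
```

```bash
python3 - <<'E'
from h import *
s=sense();c=capture("wrist");print(s["force"],s["finger_gap"],ring(c),angs(c))
E
```

```text
[-1.45931296  5.32064545 -0.78063343] 0.7209139464193322 (np.int64(221), np.float64(1.0574380335287512), np.int64(197), np.float64(1.0589247061591687)) {'ztop': np.float64(62.29216907671001), 'bar': (array([1.2, 0.1]), array([14.6, 42.1])), 'fine': np.float64(0.019250923202000662), 'n': 546, 'ring': np.float64(1.243605777218831), 'nr': 225, 'rr': array([  6.5, -19.1]), 'tab': np.float64(1.077149675378307), 'tabp': array([ 21.5, -39.9,   6.8]), 'green': array([44.5, -0.4,  4.7])}
```

The ring is at 1.06 and the tab at 1.08. Next I release and rise.

Request:
send_rows(
  series=[
    [0, 0, 0, 0, 0.6],
    [0, 0, 0, 0, 1],
    [0, 0, 0, 0, 1],
    [0, 0, 0, 0, 1],
    [0, 0, 0.2, 0, 1],
    [0, 0, 0.5, 0, 1],
    [0, 0, 0.8, 0, 1],
    [0, 0, 1, 0, 1],
    [0, 0, 1, 0, 1],
    [0, 0, 1, 0, 1],
    [0, 0, 1, 0, 1],
  ],
)

```text
t: 13.68
position: [505.6, -124.2, 212.5]
eef_rot: [-0.035, -3.14, -0.001]
force: [-0.0, 0.0, -0.1]
finger_gap: 1.002
grasp_force: 0.0
```

```bash
python3 - <<'E'
from h import *
s=sense();c=capture("wrist");print(s["position"],s["force"],s["finger_gap"],ring(c),angs(c))
cv2.imwrite("pics/w5.png",c["frame"][:,:,::-1])
E
```

```text
[ 505.57447866 -124.15364767  212.52443267] [-0.03466598  0.04343657 -0.10565402] 1.0023200075180685 (np.int64(70), np.float64(1.0648458031938235), np.int64(23), np.float64(1.0111151220057653)) {'ztop': np.float64(66.44873421833064), 'bar': (array([0.3, 0.3]), array([14.2, 43.4])), 'fine': np.float64(0.02461572251126863), 'n': 633, 'ring': np.float64(1.0604820248639828), 'nr': 66, 'rr': array([ 14.2, -25.4]), 'tab': np.float64(1.081954979957955), 'tabp': array([ 21.3, -40. ,   6.9]), 'green': array([44.4, -0.3,  4.7])}
```

View pics/w5.png

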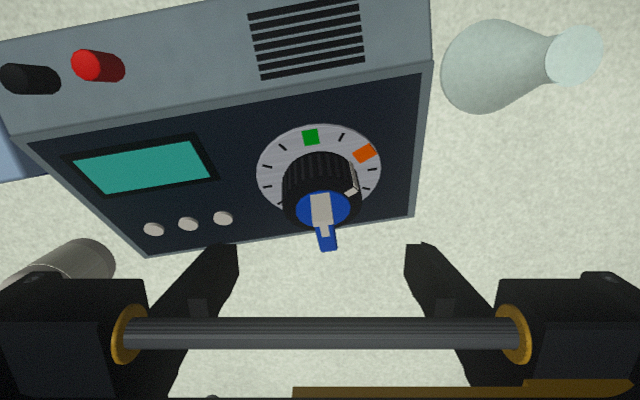

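The pointer at (321,205) aims at green (311,137), and the ring line at (352,188) aims at the tab (365,153). The gripper is clear.

```bash
python3 -c "
from rig import *
print(close_job())"
```

```text
the job is handed in; nothing more can be done
None
```

The job is handed in: the fine knob reads about 0.02 rad off the green mark and the coarse ring about 0.02 rad off the orange tab (limit 0.14 for each), the tab measures unmoved, the gripper is open and clear, and the job took about 14 s; no verdict was returned.

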